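Close the milk flask and set it on the order platter

ROBOT

A 6-joint arm with a two-finger parallel gripper is mounted at the origin on a cart in front of the work surface, level with it; the furniture and walls round the work are solid. World frame = base frame: x ahead of the robot, y to its left, z up, the work surface at z = 0. Lengths are in m, angles in degrees, forces in N, time in s.
With the tool pointing down it reaches from about 0.4 to 0.825 m from the base axis. Payload 7 kg.
Tool frame: the origin (TCP) lies between the finger pads; the fingertips stand 25 mm ahead of it and the grasp point (between the pads) lies 6 mm ahead of it; z points along the fingers, y is the line along which they close (so a half turn about z gives the same grasp; the last joint's range is limited). The gripper opens to 88 mm and grips with 3 to 60 N. Pads are 19 mm wide; open, the fingers measure 130 mm over their backs; the gripper's body (78 mm by 193 mm) begins 47 mm behind the grasp point.
Start: joints at [88.871, 20.546, 0.682, 0, -70.136, -16.507], TCP at [0.205, 0.643, 0.252] pointing down, gripper open.
Joint ranges: [-176.03, 176.03], [-82.01, 121.73], [-58.28, 71.71], [-173.87, 95.51], [-174.79, -0.11], [-173.66, 173.66]. Speed limits (degrees/s): [136.94, 136.94, 172.46, 180, 180, 180].

INTERFACE

Orientations are given as [roll, pitch, yaw] about the fixed x, y, z axes, in that order (R = Rz(yaw) Ry(pitch) Rx(roll)).
In Python, from plant import r gives the robot as it stands.
- The arm moves only by the shell command python3 -m crank 'ROWS' [FORCE]. ROWS is JSON, a list of rows, each a list of 3 entries, a list of its own where there are three numbers: the turn, a rotation vector about the tool's x, y, z in degrees, then the shift along the tool's x, y, z in cm, then the closure, from -1 (fully open) to 1 (shut). In form: [[[wx, wy, wz], [dx, dy, dz], fingers], ...]. A call has 1 to 8 rows; each row shifts and turns the commanded pose from where the row before left it, along the tool's axes as they then stand; what a row does not reach is not made up. A row lasts 1/10 s, in which the tool goes at most 50 mm and 8.59 degrees, less where a joint would pass 70% of its speed; a pose out of reach is approached as far as the arm can. A call with a gripper value outside its range is refused whole. The fingers move at their own pace and stop on an object; FORCE is the grip in N (left out, the last holds). Time passes only in rows, so rows that do not move let the fingers close. It gives the time, the measured TCP pose, the force, the opening and the grip force at its end, in the units of the state.
- r.get_state(): the state, without advancing time (a new reading comes with each control period).
- r.capture(name): name is "scene" or "side" or "wrist"; returns a dict with "color" (400x640x3 uint8, red, green, blue), "range_z" (400x640 float32, m along the optical axis (not along the pixel's ray), 0 where there is no reading), "intrinsics" (3x3 intrinsics, pixels), "k1" (the pictures are not rectified: a ray, as slopes to the right and down, at radius r is drawn at 1 + k1 r^2 times it, then the intrinsics apply), "world_from_camera" (4x4, takes a point from camera to world coordinates); the wrist camera has in their place "hand_eye" (4x4, takes a point from camera to tool coordinates, whose origin is the TCP and whose axes are the flange's). Camera axes: x right, y down, z forward; pixel columns grow to the right and rows downward; lengths in m; the calibration is good to about 2 mm. A picture is of the moment at which its call begins: read the wrist's pose just before it.
- r.close_job(): hands the job in; it is judged then, once.
The state is a dict: "time_s": time; "joints": joint angles; "qd": joint speeds; "joint_torque": joint torques, N m; "tcp_pos": TCP position; "eef_rot": TCP orientation; "contact_force": force on the tool from outside, world axes, zero at the start; "moment": the same for the moment, N m; "gripper_width": finger opening in m; "gripper_force": force on a finger pad.
Only numpy, scipy, OpenCV 4.12 (cv2) and the standard library are available. Lean on these libraries where they do the work, as an engineer would, in place of code of your own. Each camera call takes 0.05 s, during which the arm holds its last target. There are 200 camera calls.

TASK

The cap of the taller steel milk flask was left unscrewed after refilling. While the flask stands on the worktop screw its cap down fully tight (clockwise seen from above), and only then lift the flask and stand it upright on the flat of the white platter, in the clear middle between the cup and the wrapped turnover, and let go. Do not tip the flask, and do not knock over the cup, the turnover or the short flask.

Things in the scene. Friction and masses are not known exactly. Their poses are not given: they have to be found in the camera images.
- tall_flask: The taller of two loose steel flasks, 0.65 kg. Origin: centre of its underside, z up its axis. Body 68 mm in diameter to z = 124, then a shoulder and a 44 mm threaded neck to z = 160. A ribbed black screw cap tops it; when tight, the flask can be carried by the cap. Only friction with the worktop keeps the flask from turning: enough against the thread's friction.
- tall_cap_top (a point): Centre of the top of the taller flask's cap, z up; turns and rises with it. The cap is 56 mm in diameter, 36 mm high and captive: it never comes off. Tight, its top is 178 mm above the flask's underside; it rises 18 mm per turn (2.9 mm per rad) as it is unscrewed.
- tall_cap (a joint): Angle of the taller flask's cap in rad, 0 = screwed fully tight against its stop, growing as it is unscrewed (anticlockwise seen from above), stop at 4.5. It starts loose, between 1.6 and 3.0. Turning takes about 0.06 N m and it stays where it is left.
- short_flask: The shorter flask, of the same make, 130 mm high in all, its cap already tight; it stands near the taller one, on either side. Not needed for the job. Origin: centre of its underside.
- platter: White rectangular platter lying on the worktop, 199 (its x) by 395 mm (its y), loose, 0.62 kg. Origin: centre of its underside, z up. Its flat inner floor is 4 mm above the origin and measures 152 (x) by 344 mm (y); round it a rim rises to 24 mm.
- cup: White espresso cup with a handle, 83 x 59 mm, 52 mm high, standing on one end of the platter, about 115 mm from its centre along the platter's y, at either end. Origin: centre of its underside.
- turnover: Apple turnover in clear film, 122 x 97 mm, 64 mm high, lying on the other end of the platter, about 115 mm from its centre. Origin: centre of its underside.

How it is judged:
By the outcome, as a careful person would: the job done as asked, in the order asked, and still so for the second after the job is handed in, with the robot touching nothing.
It also fails if it takes over 67 s, if anything falls off the work surface, if the arm or the gripper's body presses on something with over 40 N, if the wrist force passes 120 N, or if a joint passes its speed limit or range.

## Working session

There is one attempt and no reset: what is moved stays moved. The work goes in short steps, Python scripts to look and compute and a shell command to move; the robot and the scene stay as the last step left them, time stands still between calls to the robot, and variables do not carry over. Pictures are saved under pics/ and viewed, at most 10 in all, crops included, and the job is handed in when it is done.

```bash
mkdir -p pics; cat > h.py <<'E'
import numpy as np, cv2
from plant import r
from scipy.spatial.transform import Rotation as R
def pts(c,T):
    K=np.array(c["intrinsics"]);k=c["k1"];h,w=c["range_z"].shape
    u,v=np.meshgrid(np.arange(w),np.arange(h))
    uv=np.stack([u,v],-1).reshape(-1,1,2).astype(np.float64)
    n=cv2.undistortPoints(uv,K,np.array([k,0,0,0,0.])).reshape(h,w,2)
    z=c["range_z"][...,None]
    P=np.concatenate([n*z,z],-1)
    T=np.array(T); return P@T[:3,:3].T+T[:3,3]
def toolT():
    s=r.get_state();T=np.eye(4);T[:3,:3]=R.from_euler('xyz',s["eef_rot"],degrees=True).as_matrix();T[:3,3]=s["tcp_pos"];return T
def cap(n):
    T=toolT() if n=="wrist" else None
    c=r.capture(n)
    W=T@np.array(c["hand_eye"]) if n=="wrist" else c["world_from_camera"]
    return c,pts(c,W),np.array(W)
E
python3 - <<'E'
from h import *
print(r.get_state())
ims=[]
for n in("scene","side"):
    c,P,W=cap(n); ims.append(c["color"]); np.savez(f"{n}.npz",c=c["color"],P=P,W=W,K=c["intrinsics"],k=c["k1"],z=c["range_z"]); print(n,W[:3,3],W[:3,2],c["k1"])
    cv2.imwrite(f"pics/{n}0.png",c["color"][...,::-1])
E
```

```text
{'time_s': 0.0, 'joints': array([ 8.88727908e+01,  2.05905034e+01,  6.32748120e-01, -1.91220371e-02,
       -7.01350107e+01, -1.65063952e+01]), 'qd': array([-0.02690735, -0.07254356, -0.07118309,  0.03504373,  0.02999153,
       -0.01599911]), 'joint_torque': array([-1.03976232e-03, -5.82718384e+01,  2.93053150e+01,  6.99693024e+00,
        6.76166557e-03, -1.65766774e-04]), 'tcp_pos': array([0.2043749 , 0.64284333, 0.25062851]), 'eef_rot': array([ 1.79905949e+02, -9.12424059e-03, -1.76401092e+01]), 'contact_force': array([ 0.03407378, -0.30543301, -0.65453023]), 'moment': array([ 0.01017087,  0.01523117, -0.01241884]), 'gripper_force': 0.0, 'gripper_width': 0.087483713500097}
scene [ 0.03293475 -0.51753175  0.92919882] [ 0.45486043  0.50894628 -0.73080481] 0.02732092251485405
side [-0.09469021 -1.00397991  0.86598279] [ 0.45705273  0.72307511 -0.51794322] 0.04018993536925472
```

View pics/scene0.png

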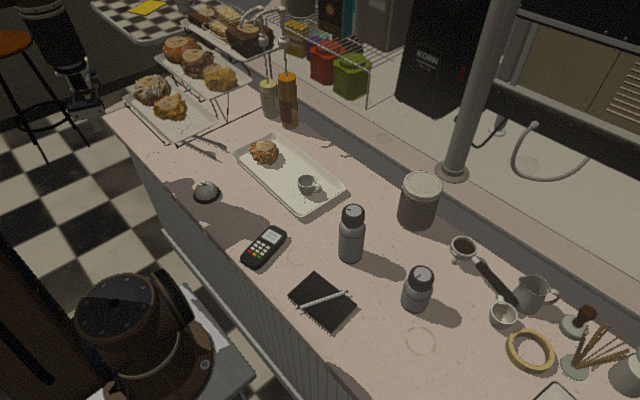

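View pics/side0.png

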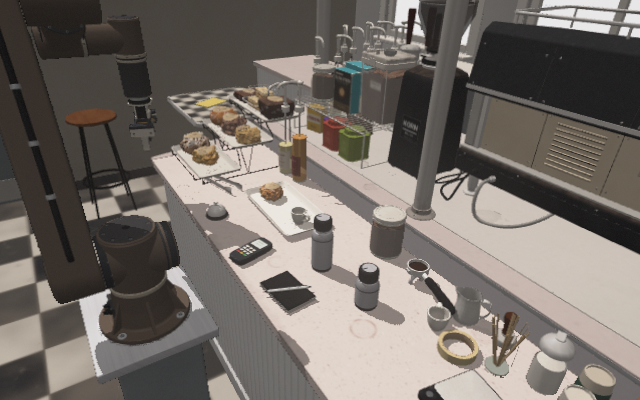

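The scene picture shows the tall flask with its cap at about (353,213), the short flask at (418,285), and the platter centred near (290,176). The cup is at (308,184) and the turnover at (264,152). The side view agrees.

```bash
cat > m.py <<'E'
from h import *
def box(P,c,u0,u1,v0,v1):
    m=np.zeros(c.shape[:2],bool);m[v0:v1,u0:u1]=1
    return m
def circ(X):
    A=np.c_[2*X,np.ones(len(X))];s=np.linalg.lstsq(A,(X**2).sum(1),rcond=None)[0]
    return s[:2],np.sqrt(s[2]+s[:2]@s[:2])
E
python3 - <<'E'
from m import *
B={"scene":dict(tall=(330,375,195,270),short=(395,440,258,318),plat=(225,355,125,225)),
"side":dict(tall=(300,345,205,280),short=(345,390,255,315),plat=(240,325,175,240))}
for n in B:
    d=np.load(n+".npz");P=d["P"];c=d["c"];z=d["z"]
    for k,b in B[n].items():
        m=box(P,c,*b)&(z>0);X=P[m]
        if k!="plat":
            f=X[(X[:,2]>.02)]
            top=f[:,2].max(); t=f[f[:,2]>np.percentile(f[:,2],99.5)-.006]
            mid=(t[:,:2].max(0)+t[:,:2].min(0))/2
            print(n,k,"top",np.percentile(f[:,2],[98,99.5,100]),"topmid",mid,t[:,:2].ptp(0) if hasattr(t,'ptp') else np.ptp(t[:,:2],0),len(t))
            for lo,hi in((.02,.08),(.03,.115)):
                s=f[(f[:,2]>lo)&(f[:,2]<hi)];s=s[np.linalg.norm(s[:,:2]-mid,axis=1)<.06]
                print("   body circ",circ(s[:,:2]),len(s))
        else:
            hsv=cv2.cvtColor(c,cv2.COLOR_RGB2HSV)
            f=X[(X[:,2]>.012)&(X[:,2]<.028)]
            r_=cv2.minAreaRect(f[:,:2].astype(np.float32)*1000);print(n,"plat",r_)
            hi=X[(X[:,2]>.03)&(X[:,2]<.08)]
            _,l,cen=cv2.kmeans(hi[:,:2].astype(np.float32),2,None,(3,50,1e-5),5,2)
            for i in(0,1):
                h=hi[l[:,0]==i];print("  obj",cen[i],len(h),h.min(0),h.max(0))
E
```

```text
scene tall top [0.1868837  0.18769988 0.18886562] topmid [ 0.5301245  -0.07670339] [0.05119912 0.05187308] 259
   body circ (array([ 0.53111867, -0.07599409]), np.float64(0.033031096255736976)) 328
   body circ (array([ 0.53124065, -0.07591355]), np.float64(0.03309858686378447)) 486
scene short top [0.13288031 0.13378724 0.13574173] topmid [ 0.5454671  -0.28730806] [0.05036521 0.05273929] 325
   body circ (array([ 0.54636553, -0.28610023]), np.float64(0.032940752409004806)) 392
   body circ (array([ 0.54446764, -0.28696147]), np.float64(0.029426395688306805)) 617
scene plat ((671.250732421875, 315.2750244140625), (437.7973937988281, 333.1118469238281), 88.49870300292969)
  obj [0.831718   0.28422847] 358 [0.82665249 0.20521221 0.03002178] [0.8368038  0.39832417 0.07900154]
  obj [0.59673244 0.3184191 ] 736 [0.55805976 0.1347049  0.03002876] [0.65043823 0.47114143 0.0694828 ]
side tall top [0.18770876 0.18879546 0.18930161] topmid [ 0.53043794 -0.07987577] [0.05200262 0.04701771] 121
   body circ (array([ 0.53079582, -0.07711642]), np.float64(0.03183320428887236)) 326
   body circ (array([ 0.53102703, -0.07677965]), np.float64(0.03211008842718667)) 473
side short top [0.13325621 0.13475083 0.13568015] topmid [ 0.54561635 -0.28984728] [0.05217679 0.05425538] 170
   body circ (array([ 0.54643822, -0.28701148]), np.float64(0.032607337401629036)) 398
   body circ (array([ 0.54448297, -0.28925102]), np.float64(0.028496798235051586)) 590
side plat ((634.5244750976562, 309.5550231933594), (479.2976379394531, 350.68994140625), 73.8721694946289)
  obj [0.60011345 0.1798286 ] 209 [0.56918582 0.13387013 0.03007843] [0.62782103 0.21703885 0.06113091]
  obj [0.6338569 0.3976628] 352 [0.51351327 0.34902302 0.03001591] [0.83865403 0.52362407 0.07220091]
```

```bash
python3 -m crank '[[[0,0,0],[3.5,3.1,-0.5],-1],[[0,0,0],[3.5,3.1,-0.5],-1],[[0,0,0],[3.5,3.1,-0.5],-1],[[0,0,0],[3.5,3.1,-0.5],-1],[[0,0,0],[3.5,3.1,-0.5],-1],[[0,0,0],[3.5,3.1,-0.5],-1],[[0,0,0],[3.5,3.1,-0.5],-1],[[0,0,0],[3.5,3.1,-0.5],-1]]'
python3 - <<'E'
from m import *
s=r.get_state();print(s["joints"],s["tcp_pos"],s["eef_rot"])
c,P,W=cap("wrist");cv2.imwrite("pics/w1.png",c["color"][...,::-1]);np.savez("w1.npz",c=c["color"],P=P)
print(c["hand_eye"])
for n in("scene","side"):
    d=np.load(n+".npz");X=d["P"][d["z"]>0]
    X=X[(X[:,0]>.42)&(X[:,0]<.74)&(X[:,1]>.05)&(X[:,1]<.53)]
    for lo,hi in((.014,.03),(.035,.08)):
        g=np.zeros((480,320),np.uint8);f=X[(X[:,2]>lo)&(X[:,2]<hi)]
        g[((f[:,1]-.05)*1000).astype(int),((f[:,0]-.42)*1000).astype(int)]=255
        g=cv2.dilate(g,np.ones((9,9)))
        k,l,st,ce=cv2.connectedComponentsWithStats(g)
        for i in range(1,k):
            if st[i,4]>1500:
                q=np.argwhere(l==i)[:,::-1].astype(np.float32)+[420,50];print(n,lo,cv2.minAreaRect(q.astype(np.float32)))
E
```

```text
time_s: 0.9
tcp_pos: [0.3966, 0.3202, 0.2917]
eef_rot: [180.0, 0.0, -17.6]
contact_force: [0.3, 0.5, 0.2]
gripper_width: 0.0872
gripper_force: 0.0
[ 6.10112002e+01  3.35990421e+00 -1.61222639e+01 -5.57890728e-03
 -7.05221845e+01  1.13764306e+01] [0.39662806 0.32017403 0.29169045] [ 1.79996770e+02  6.01474738e-03 -1.76142298e+01]
[[ 3.92409134e-04 -9.69284958e-01 -2.45940067e-01  6.54734186e-02]
 [ 9.99999887e-01  3.14115083e-04  3.57575182e-04  2.22057490e-04]
 [-2.69338761e-04 -2.45940179e-01  9.69284971e-01 -1.33205358e-01]
 [ 0.00000000e+00  0.00000000e+00  0.00000000e+00  1.00000000e+00]]
scene 0.014 ((603.9267578125, 297.6560363769531), (408.2666931152344, 208.49270629882812), 88.57502746582031)
scene 0.014 ((587.67041015625, 377.822509765625), (57.769775390625, 97.50624084472656), 64.05770874023438)
scene 0.035 ((597.5841674804688, 174.76107788085938), (88.33723449707031, 65.72076416015625), 86.18592071533203)
scene 0.035 ((591.0975952148438, 404.9524230957031), (98.26261138916016, 107.43397521972656), 45.556251525878906)
side 0.014 ((694.4996337890625, 332.9258117675781), (42.72929382324219, 334.0272521972656), 2.21679425239563)
side 0.014 ((581.6114501953125, 379.6224060058594), (45.579715728759766, 81.94577026367188), 29.24882698059082)
side 0.014 ((553.5667114257812, 478.6139221191406), (100.58190155029297, 46.404972076416016), 8.29714584350586)
side 0.035 ((597.1310424804688, 175.5724334716797), (91.84831237792969, 65.93811798095703), 85.2363510131836)
side 0.035 ((590.6649169921875, 397.57806396484375), (92.09685516357422, 103.34916687011719), 57.60015869140625)
```

View pics/w1.png

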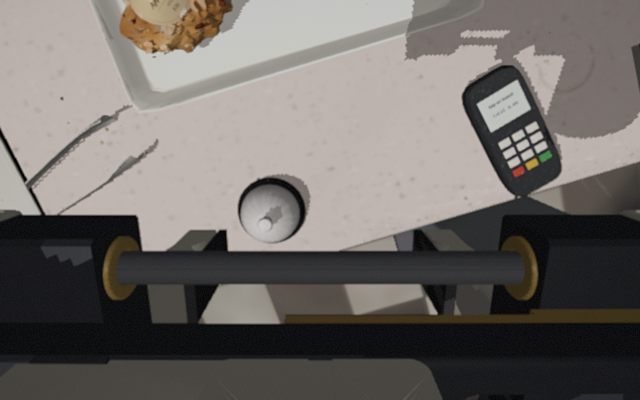

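The wrist view shows the turnover at (175,20), the platter's near edge, a bell at (272,210) and the card reader at (510,130). The platter centre measures (0.604, 0.298), and its size matches the one given. The gap between cup and turnover centres on about y = 0.285. Next I move over the tall flask and pre-rotate the wrist.

```bash
python3 -m crank '[[[0,0,0],[3.1,4.2,0],-1],[[0,0,0],[3.1,4.2,0],-1],[[0,0,0],[3.1,4.2,0],-1],[[0,0,0],[3.1,4.2,0],-1],[[0,0,0],[3.1,4.2,0],-1],[[0,0,0],[3.1,4.2,0],-1],[[0,0,0],[3.1,4.2,0],-1],[[0,0,0],[3.1,4.2,0],-1]]'
python3 -m crank '[[[0,0,-8.5],[0,0,0],-1],[[0,0,-8.5],[0,0,0],-1],[[0,0,-8.5],[0,0,0],-1],[[0,0,-8.5],[0,0,0],-1],[[0,0,-8.5],[0,0,0],-1],[[0,0,-8.5],[0,0,0],-1],[[0,0,-8.5],[0,0,0],-1],[[0,0,-8.5],[0,0,0],-1]]'
python3 - <<'E'
from m import *
s=r.get_state();print(s["joints"],s["tcp_pos"],s["eef_rot"],s["contact_force"],s["moment"])
c,P,W=cap("wrist");cv2.imwrite("pics/w2.png",c["color"][...,::-1])
X=P[c["range_z"]>0];X=X[(np.linalg.norm(X[:,:2]-[.531,-.0765],axis=1)<.06)]
print(len(X));t=X[(X[:,2]>.175)&(X[:,2]<.2)];print(len(t))
if len(t):
    z=np.median(t[:,2]);t=t[abs(t[:,2]-z)<.004];print(z,t.min(0),t.max(0),cv2.minEnclosingCircle((t[:,:2]*1000).astype(np.float32)))
E
```

```text
time_s: 1.75
tcp_pos: [0.5252, -0.0586, 0.2916]
eef_rot: [-180.0, -0.0, -17.6]
contact_force: [1.3, 0.8, 0.4]
gripper_width: 0.0874
gripper_force: 0.0
time_s: 2.55
tcp_pos: [0.5249, -0.0566, 0.2912]
eef_rot: [-180.0, 0.0, 50.7]
contact_force: [-0.5, -1.0, -0.2]
gripper_width: 0.0876
gripper_force: 0.0
[ 1.51463846e+01  5.21902491e+00 -1.41365070e+01 -1.24161203e-02
 -7.06873114e+01  1.25566105e+02] [ 0.524853   -0.0565557   0.29117533] [-1.79965551e+02  2.80375045e-02  5.07083873e+01] [-0.49219655 -0.99760858 -0.24461944] [-0.08388613 -0.10193989  0.01713797]
72023
4576
0.18525390135209818 [ 0.50311441 -0.10059987  0.18125464] [ 0.55691947 -0.04688469  0.18850871] ((530.1837768554688, -73.8494873046875), 27.48023796081543)
```

View pics/w2.png

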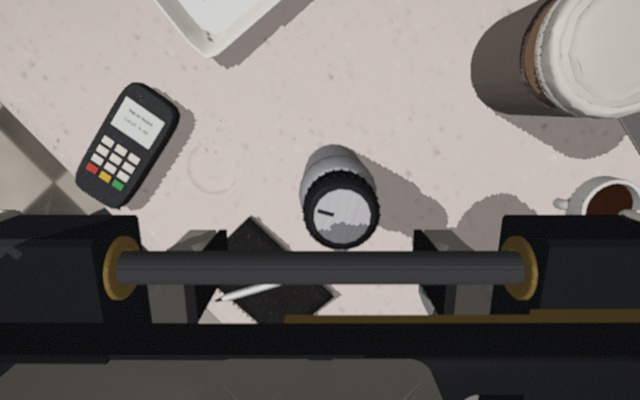

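The cap is a dark ring at (341,208) with an indicator mark at (325,212). It measures (0.530, -0.074), radius 27.5 mm, top at 0.185 m, so it is about 2.5 rad loose. I'll descend and grip it.

```bash
python3 -m crank '[[[0,0,0],[-1.1,1.5,1],-1],[[0,0,0],[0,0,3],-1],[[0,0,0],[0,0,3],-1],[[0,0,0],[0,0,2.5],-1],[[0,0,0],[0,0,1.2],-1],[[0,0,0],[0,0,1],-1],[[0,0,0],[0,0,0],-1]]'
python3 -m crank '[[[0,0,0],[0,0,0],0.3],[[0,0,0],[0,0,0],0.5],[[0,0,0],[0,0,0],1],[[0,0,0],[0,0,0],1],[[0,0,0],[0,0,0],1],[[0,0,0],[0,0,0],1],[[0,0,0],[0,0,0],1],[[0,0,0],[0,0,0],1]]' 25
python3 -c "
from h import *
s=r.get_state();print(s['tcp_pos'],s['contact_force'],s['moment'])"
```

```text
time_s: 3.3
tcp_pos: [0.5293, -0.0746, 0.1738]
eef_rot: [-179.9, 0.1, 50.3]
contact_force: [0.4, -0.3, 0.2]
gripper_width: 0.0874
gripper_force: 0.0
time_s: 4.1
tcp_pos: [0.5299, -0.0747, 0.1749]
eef_rot: [180.0, -0.0, 50.4]
contact_force: [-0.0, -0.6, 3.4]
gripper_width: 0.0555
gripper_force: 25.0
[ 0.5299343  -0.07468422  0.17493204] [-0.03176822 -0.64181871  3.4348631 ] [-0.15302246 -0.07619782 -0.03696415]
```

```bash
python3 -m crank '[[[0,0,6],[0,0,0.04],1],[[0,0,6],[0,0,0.03],1],[[0,0,6],[0,0,0.03],1],[[0,0,6],[0,0,0.03],1],[[0,0,6],[0,0,0.03],1],[[0,0,6],[0,0,0.03],1],[[0,0,6],[0,0,0.03],1],[[0,0,6],[0,0,0.03],1]]'
python3 -c "
from h import *
s=r.get_state();print(s['tcp_pos'],s['contact_force'],s['moment'])"
```

```text
time_s: 4.9
tcp_pos: [0.5299, -0.0743, 0.1726]
eef_rot: [-180.0, -0.0, 2.1]
contact_force: [-0.4, 1.1, 5.4]
gripper_width: 0.0552
gripper_force: 25.0
[ 0.52987406 -0.07428979  0.1725575 ] [-0.43162696  1.12399931  5.43244328] [0.79224538 0.58680581 0.05384019]
```

```bash
python3 -m crank '[[[0,0,6],[0,0,0.03],1],[[0,0,6],[0,0,0.03],1],[[0,0,6],[0,0,0.03],1],[[0,0,6],[0,0,0.03],1],[[0,0,6],[0,0,0.03],1],[[0,0,6],[0,0,0.03],1],[[0,0,6],[0,0,0.03],1],[[0,0,6],[0,0,0.03],1]]'
python3 -c "
from h import *
s=r.get_state();print(s['tcp_pos'],s['contact_force'],s['moment'])"
python3 -m crank '[[[0,0,5],[0,0,0.03],1],[[0,0,5],[0,0,0.03],1],[[0,0,5],[0,0,0.03],1],[[0,0,0],[0,0,0],1]]'
python3 -c "
from h import *
s=r.get_state();print(s['tcp_pos'],s['contact_force'],s['moment'])"
```

```text
time_s: 5.7
tcp_pos: [0.5302, -0.0741, 0.1702]
eef_rot: [-179.9, -0.0, -45.9]
contact_force: [0.1, 3.7, 5.5]
gripper_width: 0.0552
gripper_force: 25.0
[ 0.53020101 -0.07413427  0.17024882] [0.14407228 3.73857278 5.48406714] [ 1.15292195  0.2445921  -0.02117092]
time_s: 6.1
tcp_pos: [0.5303, -0.0741, 0.1695]
eef_rot: [-179.9, -0.0, -60.8]
contact_force: [-0.4, 2.7, 6.2]
gripper_width: 0.0555
gripper_force: 25.0
[ 0.5303314  -0.07412597  0.16947546] [-0.39370913  2.73262146  6.16346963] [ 1.08723895  0.31095923 -0.0600907 ]
```

```bash
S="from h import *
s=r.get_state();print(s['tcp_pos'],s['contact_force'],s['moment'],s['joint_torque'][5])"
python3 -m crank '[[[0,0,5],[0,0,0.03],1],[[0,0,5],[0,0,0.03],1],[[0,0,0],[0,0,0],1]]' |grep rot; python3 -c "$S"
python3 -m crank '[[[0,0,5],[0,0,0.03],1],[[0,0,5],[0,0,0.03],1],[[0,0,0],[0,0,0],1]]' |grep rot; python3 -c "$S"
python3 -m crank '[[[0,0,5],[0,0,0.03],1],[[0,0,5],[0,0,0.03],1],[[0,0,0],[0,0,0],1]]' |grep rot; python3 -c "$S"
python3 -m crank '[[[0,0,5],[0,0,0.03],1],[[0,0,5],[0,0,0.03],1],[[0,0,0],[0,0,0],1]]' |grep rot; python3 -c "$S"
```

```text
eef_rot: [-179.9, -0.0, -70.8]
[ 0.53039303 -0.07412532  0.168958  ] [-0.93764767  2.67899719  6.98808131] [ 1.10393638  0.36300469 -0.10637438] -1.047232411801815
eef_rot: [-179.9, 0.0, -80.8]
[ 0.53041258 -0.07414175  0.16843114] [-2.31673963  1.95141517  7.48239768] [ 1.15386542  0.3561393  -0.04011025] -1.0395834222435951
eef_rot: [-179.8, 0.0, -90.8]
[ 0.53105959 -0.07427408  0.16801373] [1.25485248 1.88909791 5.38715588] [ 0.63304321 -0.53046839 -0.11630483] -1.0327718406915665
eef_rot: [-179.8, 0.0, -100.8]
[ 0.53109161 -0.07458765  0.16789288] [ 0.39276609 -0.01875458  9.05024774] [ 0.11089555 -0.05412229 -0.04570542] -1.056320071220398
```

```bash
S="from h import *
s=r.get_state();print(s['tcp_pos'],s['contact_force'],s['moment'],s['joint_torque'][5])"
python3 -m crank '[[[0,0,5],[0,0,0.02],1],[[0,0,5],[0,0,0.02],1],[[0,0,0],[0,0,0],1]]' |grep rot; python3 -c "$S"
python3 -m crank '[[[0,0,5],[0,0,0.02],1],[[0,0,5],[0,0,0.02],1],[[0,0,0],[0,0,0],1]]' |grep rot; python3 -c "$S"
python3 - <<'E'
from m import *
for n in("scene","side"):
    c,P,W=cap(n);X=P[c["range_z"]>0];X=X[np.linalg.norm(X[:,:2]-[.53,-.0745],axis=1)<.045]
    cv2.imwrite(f"pics/{n}2.png",cv2.resize(c["color"][150:300,280:440,::-1],None,fx=3,fy=3,interpolation=2))
    s=X[(X[:,2]>.03)&(X[:,2]<.115)]; print(n,circ(s[:,:2]))
E
```

```text
eef_rot: [-179.8, 0.1, -110.7]
[ 0.53134556 -0.07465568  0.16786267] [-0.04188155 -0.34793339 11.24661492] [ 0.10096612  0.0551425  -0.00567532] -1.0805746167898178
eef_rot: [-179.8, 0.1, -120.7]
[ 0.53160622 -0.07470104  0.16781012] [-0.80686559 -0.50751404 14.12411336] [-0.0393243   0.07960963  0.01063049] -1.104741096496582
scene (array([ 0.53189073, -0.0775855 ]), np.float64(0.03316793382319107))
side (array([ 0.53170119, -0.07820974]), np.float64(0.032439384739755155))
```

View pics/scene2.png

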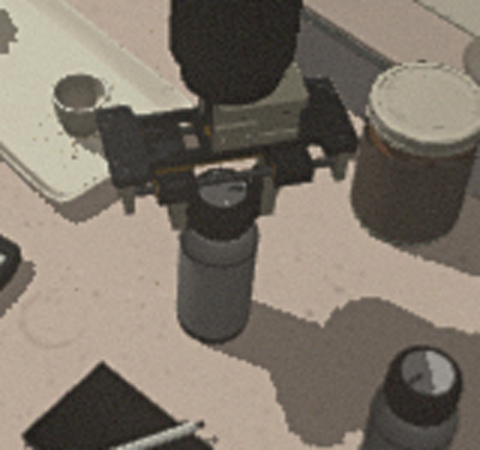

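The scene crop shows the flask upright under the gripper with its cap down on the shoulder. The descent stopped after 7 mm (0.1749 to 0.1679) and the press force is now rising, so the cap is at its stop. Next I tighten the grip and lift.

```bash
python3 -m crank '[[[0,0,0],[0,0,-0.1],1],[[0,0,0],[0,0,-0.1],1],[[0,0,0],[0,0,0],1],[[0,0,0],[0,0,-0.2],1],[[0,0,0],[0,0,-0.5],1],[[0,0,0],[0,0,-1],1],[[0,0,0],[0,0,-1],1],[[0,0,0],[0,0,-1],1]]' 45
python3 -m crank '[[[0,0,0],[0,0,-1.5],1],[[0,0,0],[0,0,-1.5],1],[[0,0,0],[0,0,-1.5],1],[[0,0,0],[0,0,-1],1],[[0,0,0],[0,0,-0.6],1],[[0,0,0],[0,0,-0.2],1],[[0,0,0],[0,0,0],1]]'
```

```text
time_s: 8.8
tcp_pos: [0.5294, -0.0746, 0.2053]
eef_rot: [180.0, -0.0, -120.6]
contact_force: [0.7, -0.5, -6.9]
gripper_width: 0.0549
gripper_force: 45.0
time_s: 9.5
tcp_pos: [0.5294, -0.0746, 0.2674]
eef_rot: [180.0, 0.0, -120.6]
contact_force: [-0.1, 0.2, -8.2]
gripper_width: 0.0548
gripper_force: 45.0
```

```bash
python3 -m crank '[[[0,0,0],[-1.2,0.42,0],1],[[0,0,0],[-2,0.7,0],1],[[0,0,0],[-2.4,0.84,0],1],[[0,0,0],[-2.4,0.84,0],1],[[0,0,0],[-2.4,0.84,0],1],[[0,0,0],[-2.4,0.84,0],1],[[0,0,0],[-2.4,0.84,0],1],[[0,0,0],[-2.4,0.84,0],1]]' | head -3
python3 -m crank '[[[0,0,0],[-2.4,0.84,0],1],[[0,0,0],[-2.4,0.84,0],1],[[0,0,0],[-2.4,0.84,0],1],[[0,0,0],[-2.4,0.84,0],1],[[0,0,0],[-2.4,0.84,0],1],[[0,0,0],[-2,0.7,0],1],[[0,0,0],[-1.8,0.63,0],1],[[0,0,0],[-1.2,0.42,0],1]]'
python3 -m crank '[[[0,0,0],[0,0,0],1],[[0,0,0],[0,0,0],1],[[0,0,0],[0,0,0],1]]'
python3 - <<'E'
from m import *
for n in("scene","side"):
    c,P,W=cap(n);X=P[c["range_z"]>0]
    cv2.imwrite(f"pics/{n}3.png",cv2.resize(c["color"][60:260,180:400,::-1],None,fx=2.7,fy=2.7,interpolation=2))
    F=X[np.linalg.norm(X[:,:2]-[.602,.285],axis=1)<.055]
    for lo,hi in((.11,.16),(.16,.21)):
        s=F[(F[:,2]>lo)&(F[:,2]<hi)]; print(n,circ(s[:,:2]),len(s))
    for y0,y1 in((.1,.24),(.33,.5)):
        o=X[(X[:,0]>.54)&(X[:,0]<.66)&(X[:,1]>y0)&(X[:,1]<y1)&(X[:,2]>.032)&(X[:,2]<.075)]
        if len(o):print(n,np.percentile(o,1,axis=0),np.percentile(o,99,axis=0),len(o))
E
```

```text
time_s: 10.3
tcp_pos: [0.5661, 0.1097, 0.2667]
eef_rot: [179.9, -0.1, -120.6]
time_s: 11.1
tcp_pos: [0.602, 0.2865, 0.267]
eef_rot: [180.0, -0.0, -120.6]
contact_force: [-0.1, -1.7, -7.8]
gripper_width: 0.0551
gripper_force: 45.0
time_s: 11.4
tcp_pos: [0.6016, 0.2841, 0.2676]
eef_rot: [180.0, -0.0, -120.7]
contact_force: [0.3, -0.7, -7.1]
gripper_width: 0.0548
gripper_force: 45.0
scene (array([0.60134411, 0.28032723]), np.float64(0.03235033375443142)) 271
scene (array([0.60162637, 0.28025772]), np.float64(0.0325664894144357)) 303
scene [0.57043297 0.13711967 0.03229627] [0.62770318 0.21389794 0.05705646] 250
scene [0.56199499 0.35493949 0.03246103] [0.63411284 0.46200106 0.06819235] 431
side (array([0.60042284, 0.27778975]), np.float64(0.030110554176870478)) 214
side (array([0.60036136, 0.27697805]), np.float64(0.02995626583950713)) 230
side [0.57116183 0.13736489 0.03203199] [0.62773686 0.21613375 0.05913042] 198
side [0.56141615 0.34997085 0.03269551] [0.62874153 0.44813071 0.0697534 ] 247
```

View pics/scene3.png

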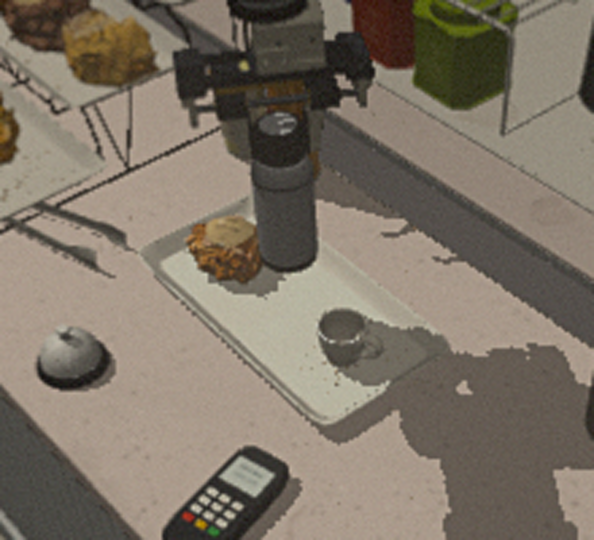

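The scene crop shows the flask hanging upright above the platter, with the cup at (345,335) and the turnover at (228,248) undisturbed. The flask axis is at (0.601, 0.280) and the middle of the gap is near y = 0.284. I'll nudge it over and lower.

```bash
python3 -m crank '[[[0,0,0],[-0.4,0,0.5],1],[[0,0,0],[0,0,1.4],1],[[0,0,0],[0,0,1.6],1],[[0,0,0],[0,0,1.6],1],[[0,0,0],[0,0,1.6],1],[[0,0,0],[0,0,1.2],1],[[0,0,0],[0,0,0.6],1],[[0,0,0],[0,0,0.3],1]]'
python3 -m crank '[[[0,0,0],[0,0,0.2],1],[[0,0,0],[0,0,0.1],1],[[0,0,0],[0,0,0.1],1],[[0,0,0],[0,0,0.1],1],[[0,0,0],[0,0,0],1],[[0,0,0],[0,0,0],1]]'
```

```text
time_s: 12.3
tcp_pos: [0.6037, 0.288, 0.1786]
eef_rot: [180.0, -0.1, -120.6]
contact_force: [-0.0, -0.3, -7.7]
gripper_width: 0.055
gripper_force: 45.0
time_s: 12.9
tcp_pos: [0.6038, 0.2883, 0.1747]
eef_rot: [-180.0, 0.0, -120.6]
contact_force: [-0.9, 0.0, -6.8]
gripper_width: 0.0552
gripper_force: 45.0
```

```bash
python3 -m crank '[[[0,0,0],[0,0,0.1],1],[[0,0,0],[0,0,0.1],1],[[0,0,0],[0,0,0],1]]'|grep -E "tcp|cont"
python3 -m crank '[[[0,0,0],[0,0,0.06],1],[[0,0,0],[0,0,0.04],1],[[0,0,0],[0,0,0],1]]'|grep -E "tcp|cont"
```

```text
tcp_pos: [0.6038, 0.2882, 0.1725]
contact_force: [1.1, -0.2, -6.8]
tcp_pos: [0.604, 0.2884, 0.1724]
contact_force: [-1.4, -0.1, -1.0]
```

```bash
python3 -m crank '[[[0,0,0],[0,0,0.03],1],[[0,0,0],[0,0,0],1]]' 10|grep -E "tcp|cont"
python3 -m crank '[[[0,0,0],[0,0,0],-0.4],[[0,0,0],[0,0,0],-0.6],[[0,0,0],[0,0,0],-0.8],[[0,0,0],[0,0,0],-1],[[0,0,0],[0,0,0],-1],[[0,0,0],[0,0,0],-1]]'
python3 -m crank '[[[0,0,0],[0,0,-0.6],-1],[[0,0,0],[0,0,-1.5],-1],[[0,0,0],[0,0,-2],-1],[[0,0,0],[0,0,-2.5],-1],[[0,0,0],[0,0,-3],-1],[[0,0,0],[0,0,-3],-1],[[0,0,0],[0,0,-2],-1],[[0,0,0],[0,0,0],-1]]'
python3 - <<'E'
from m import *
for n in("scene","side"):
    c,P,W=cap(n);X=P[c["range_z"]>0]
    if n=="scene": cv2.imwrite(f"pics/{n}4.png",cv2.resize(c["color"][60:260,180:400,::-1],None,fx=2.7,fy=2.7,interpolation=2))
    F=X[np.linalg.norm(X[:,:2]-[.602,.285],axis=1)<.05]
    for lo,hi in((.04,.08),(.08,.12)):
        s=F[(F[:,2]>lo)&(F[:,2]<hi)]; print(n,circ(s[:,:2]),len(s))
    t=F[F[:,2]<.2];print("top",np.percentile(t[:,2],[98,99.5]))
c,P,W=cap("wrist");X=P[c["range_z"]>0];t=X[(np.linalg.norm(X[:,:2]-[.603,.287],axis=1)<.04)&(X[:,2]>.165)&(X[:,2]<.2)]
print("wrist cap top",np.median(t[:,2]),len(t),cv2.minEnclosingCircle((t[:,:2]*1000).astype(np.float32)))
E
```

```text
tcp_pos: [0.6041, 0.2885, 0.1722]
contact_force: [-2.0, 0.3, 3.6]
time_s: 14.3
tcp_pos: [0.6038, 0.2882, 0.1712]
eef_rot: [-180.0, -0.0, -120.6]
contact_force: [-0.4, -0.1, -0.8]
gripper_width: 0.0871
gripper_force: 0.0
time_s: 15.1
tcp_pos: [0.605, 0.2887, 0.3218]
eef_rot: [-179.8, 0.3, -120.6]
contact_force: [0.5, 1.1, -0.1]
gripper_width: 0.0875
gripper_force: 0.0
scene (array([0.60348479, 0.28433362]), np.float64(0.03249014625115066)) 196
scene (array([0.60358416, 0.28447515]), np.float64(0.03243413374648228)) 209
top [0.1835097  0.18463183]
side (array([0.60188809, 0.28045988]), np.float64(0.028865393694067393)) 154
side (array([0.60213568, 0.28125168]), np.float64(0.03024904399369642)) 170
top [0.18455816 0.18576463]
wrist cap top 0.18241483696890534 3870 ((602.8571166992188, 287.3248596191406), 28.85828399658203)
```

View pics/scene4.png

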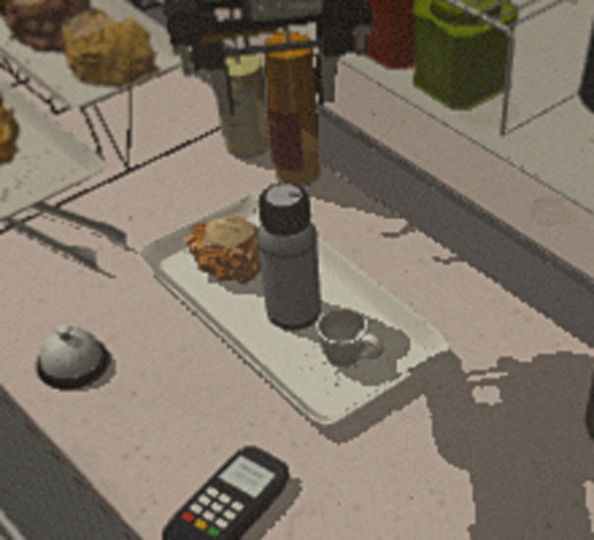

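The flask stands upright on the platter at (290,260) in the picture, between the turnover (228,248) and the cup (345,335). The cap top is at 0.182 m, which is 4 + 178 mm, so it is fully tight. I'll hand the job in.

```bash
python3 -c "
from plant import r
print(r.close_job())"
```

```text
the job is handed in; nothing more can be done
None
```

The job is handed in: I screwed the tall flask's cap tight on the worktop, then stood the flask upright on the platter between the cup and the turnover and let go, with neither of them disturbed, after about 15 s of robot time. I have not seen the verdict.

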